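# Clear the movement holder and hold its spring slide open at the flag

### The job

Slide the copper-wound bobbin up off the upright brass post of the green clock-movement holder and stand it upright in the blue tray, setting it down rather than dropping it. Then pull the holder's spring-loaded slide, the one with the black knob, out towards the robot until the black line on the slide is level with the red flag, and finish while still holding it there with the gripper fingers, so that a colleague can lay in the next movement. Do not shift the flag, and leave the green bottle, the white tub and the black loupe where they are.

Things in the scene. Friction and masses are not known exactly. Their poses are not given: they have to be found in the camera images.
- holder: Green fixed base plate, 290 x 100 x 12 mm, x from -155 to +135 mm; origin on the bench surface. +x points from knob to post; the slide is pulled along -x, roughly towards the robot. At x = 60, y = 0 mm a steel shoulder (28 dia, top 30 above the bench) carries an upright brass post, 10 dia, tip 80 above the bench. The steel fixed jaw at x = 121 is 30 high.
- post_top (a point): Tip of the brass post, on its axis, 80 mm above the bench, 50 mm above the shoulder on which the bobbin sits.
- slide: Aluminium slide, 62 x 72 mm, top 30 mm above the bench, with an upright black knob, 24 dia, 30 to 80 above the bench. Origin on the knob's axis at bench height, axes as the holder's; rests at x = -60, y = 0 mm of the holder, moves only along x, up to 65 mm towards -x. A spring (5 N at rest plus 120 N/m, so about 10 N at the flag) drives it back when let go.
- knob_top (a point): Top of the black knob, on its axis, 80 mm above the bench.
- index_line (a point): Outer (+y) end of the black line drawn on top of the slide, 30 mm above the bench. The line runs across the slide from the knob's axis, so it has the same x (in the holder's frame) as the knob.
- flag_mark (a point): Middle of the inner edge of the red flag, 30 mm above the bench (its top). Axes as the holder's. The flag is 10 mm wide along x, 22 across (y = 40 to 62 mm), on a small rail at the holder's +y side, 28 to 52 mm towards -x from the line's rest place; it differs each time. The line is level with the flag when both have the same x in the holder's frame.
- bobbin: Wound coil bobbin: white flanges 44 mm dia, copper winding 36 mm dia between them, 34 mm high, 16 mm bore, 0.08 to 0.17 kg. Origin: centre of its underside, z along its bore. Starts on the holder's post with its underside 30 mm above the bench; the post stands 16 mm out of its top.
- tray: Blue open tray, fixed to the bench, 150 (x) x 130 (y) x 22 mm high, walls and floor 4 mm. Origin under its centre at bench height.
- tray_in (a point): Centre of the tray's inner floor, 4 mm above the bench.
- oil_bottle: Small green bottle with white cap, 32 mm dia, 70 mm high, loose, to be left alone. Origin under its centre.
- pill_tub: White tub with orange cap, 48 mm dia, 60 mm high, loose, to be left alone. Origin under its centre.
- loupe: Black eye loupe, 34 mm dia, 32 mm high, loose, to be left alone. Origin under its centre.

How it is judged:
On the way, in this order (a step that is already met when the one before it is completed fails the run):
1. the bobbin is lifted clear of the post (z of bobbin in the frame of post_top above 0.002 m), for 0.05 s.
2. the bobbin stands upright on the tray floor, let go, while the slide is still more than 15 mm short of the flag (x of bobbin in the frame of tray between -0.053 and 0.053 m and y of bobbin in the frame of tray between -0.043 and 0.043 m and z of bobbin in the frame of tray_in below 0.005 m and angle between bobbin's own z axis and vertical below 0.15 rad and contact force between the fingers and bobbin below 0.1 N and x of index_line in the frame of flag_mark above 0.015 m), for 0.2 s.
At the end, for the whole second after the job is handed in: The bobbin stands upright (within 0.15 rad), let go and at rest, on the tray floor; the slide's line is within 5 mm of the middle of the flag (that is, within the flag's width) and at rest, held by the gripper fingers with more than 3 N of contact, for the whole last second (x of bobbin in the frame of tray between -0.053 and 0.053 m and y of bobbin in the frame of tray between -0.043 and 0.043 m and z of bobbin in the frame of tray_in below 0.005 m and angle between bobbin's own z axis and vertical below 0.15 rad and contact force between the fingers and bobbin below 0.1 N and x of index_line in the frame of flag_mark between -0.005 and 0.005 m and contact force between the fingers and slide above 3 N and linear speed of slide below 0.01 m/s and linear speed of bobbin below 0.02 m/s); the arm keeps its last pose, push and grip.
It fails at once if the oil bottle is moved more than 20 mm (distance of oil_bottle from where it was at the start of the episode above 0.02 m).
It fails at once if the pill tub is moved more than 20 mm (distance of pill_tub from where it was at the start of the episode above 0.02 m).
It fails at once if the loupe is moved more than 20 mm (distance of loupe from where it was at the start of the episode above 0.02 m).
It fails at once if the flag is shifted by more than 4 mm (distance of flag_mark from where it was at the start of the episode above 0.004 m).
It fails at once if the bobbin is let go over the tray more than 25 mm above its floor (horizontal distance between bobbin and tray below 0.12 m and z of bobbin in the frame of tray_in above 0.025 m and contact force between the fingers and bobbin below 0.05 N).
It also fails if it takes over 45 s, if anything falls off the work surface, if the arm or the gripper's body presses on something with over 40 N, if the wrist force passes 120 N, or if a joint passes its speed limit or range.

### The arm

A 6-joint arm with a two-finger parallel gripper is mounted at the origin on the work surface. World frame = base frame: x ahead of the robot, y to its left, z up, the work surface at z = 0. Lengths are in m, angles in rad, forces in N, time in s.
With the tool pointing down it reaches from about 0.35 to 0.925 m from the base axis. Payload 6.4 kg.
Tool frame: the origin (TCP) lies midway between the tips of the shut fingers; the grasp point (between the pads) lies 19 mm behind it; z points along the fingers, y is the direction in which the jaws open and shut (so a half turn about z gives the same grasp; the last joint's range is limited). The gripper opens to 85 mm and grips with 20 to 120 N. Pads are 22 mm wide; open, the fingers measure 114 mm over their backs; the gripper's body (76 mm by 85 mm) begins 54 mm behind the grasp point. The pads swing forward as they close: fully open they stand 13 mm farther back than shut.
Start: joints at [1.087, 0.245, 1.558, -0, 1.339, -0.174], TCP at [0.198, 0.619, 0.192] pointing down, gripper open.
Joint ranges: [-3.13, 3.13], [-1.02, 2.26], [0.13, 2.54], [-0.95, 4.09], [0.21, 2.88], [-2.74, 2.74]. Speed limits (rad/s): [2.57, 2.57, 3.14, 3.14, 3.14, 3.14].

### API

Orientations are given as a unit quaternion [x, y, z, w].
In Python, from plant import r gives the robot as it stands.
- The arm moves only by the tool drive_tool, never from a script. Its argument "plan" is a list of rows, each an object of numbers: "hand": the finger opening in mm, from 0 to 85.4; "tx", "ty", "tz": the shift along the tool's x, y, z in mm; "wx", "wy", "wz": the turn, a rotation vector about the tool's x, y, z in degrees. In form: [{"hand": .., "tx": .., "ty": .., "tz": .., "wx": .., "wy": .., "wz": ..}, ...]. A call has 1 to 8 rows; each row shifts and turns the commanded pose from where the row before left it, along the tool's axes as they then stand; what a row does not reach is not made up. A row lasts 1/12 s, in which the tool goes at most 41.7 mm and 7.16 degrees, less where a joint would pass 70% of its speed; a pose out of reach is approached as far as the arm can. A call with a gripper value outside its range is refused whole. The fingers move at their own pace and stop on an object; "grip_force" is the grip in N (left out, the last holds). Time passes only in rows, so rows that do not move let the fingers close. It gives the time, the measured TCP pose, the force and the opening at its end, in the units of the state.
- r.sense(): the state, without advancing time (a new reading comes with each control period).
- r.read_camera(name): name is "side" or "top" or "wrist"; returns (picture, depth): 420x560x3 uint8, red, green, blue; 420x560 float32, m along the optical axis (not along the pixel's ray), 0 where there is no reading.
- r.camera_model(name): a dict with "fx", "fy", "cx", "cy" (pixels), "world_from_camera" (4x4, takes a point from camera to world coordinates); the wrist camera has in their place "tool_from_camera" (4x4, takes a point from camera to tool coordinates, whose origin is the TCP and whose axes are the flange's). Camera axes: x right, y up, looking along -z (the intrinsics and any distortion apply to the point x, -y, -z); pixel columns grow to the right and rows downward; lengths in m; the calibration is good to about 2 mm. A picture is of the moment at which its call begins: read the wrist's pose just before it. camera_model takes no time and is no camera call.
- r.close_job(): hands the job in, once; it reports no verdict.
Trained networks look in the newest picture that a camera, given by its name, has taken for a name from the list of things; names that differ only in an ending like _2 or _b are one class to them, and where a whole thing is asked for, a point or a joint stands for the part that bears it (a point fixed in the world has none). Each returns a list of dicts, best first, with "conf" (0 to 1); they miss things now and then, are a little off and sometimes report something else, mostly with a low value. They report only what shows in the picture. A call takes as long as a camera call.
- r.trace(camera, query): "region" (420x560 bool, what is visible of it) and "rect" ([centre column, centre row, width, height] in pixels, round what is visible of it).
- r.mark_of(camera, query): "at" ([column, row] in pixels: a listed point, or the origin of a listed thing).
The state is a dict: "t": time; "joints": joint angles; "joint_velocities": joint speeds; "effort": joint torques, N m; "eef_pos": TCP position; "ee_rot": TCP orientation; "ft_force": force on the tool from outside, world axes, zero at the start; "moment": the same for the moment, N m; "grip_width": finger opening in m.
Only numpy, scipy, OpenCV 4.12 (cv2) and the standard library are available. Lean on these libraries where they do the work, as an engineer would, in place of code of your own. Each camera call takes 0.05 s, during which the arm holds its last target. There are 200 camera calls.

## Working session

There is one attempt and no reset: what is moved stays moved. The work goes in short steps, Python scripts to look and compute and a tool call to move; the robot and the scene stay as the last step left them, time stands still between calls to the robot, and variables do not carry over. Pictures are saved under pics/ and viewed, and the job is handed in when it is done.

Besides the shell and the picture viewer there is one more tool, called after "Request:" in YAML: its name, and indented under it one key for each argument. drive_tool: Moves the arm, as the interface text tells. Its arguments: {"type":"object","properties":{"plan":{"type":"array"},"grip_force":{"type":"number"}},"required":["plan"]}

```bash
mkdir -p pics; cat > h.py <<'E'
import numpy as np, cv2
from plant import r
def w3(cam,uv,z=None,d=None):
    m=r.camera_model(cam); T=np.array(m["world_from_camera"])
    p=np.array([(uv[0]-m["cx"])/m["fx"],-(uv[1]-m["cy"])/m["fy"],-1.0])
    if d is not None: return (T@np.r_[p*d,1])[:3]
    v=T[:3,:3]@p; o=T[:3,3]; return o+v*(z-o[2])/v[2]
E
python3 - <<'E'
from h import *
s=r.sense(); print({k:np.round(v,3) for k,v in s.items()})
m=r.camera_model("top"); print(m)
for c in("top","side"):
    p,d=r.read_camera(c); cv2.imwrite(f"pics/{c}0.png",p[:,:,::-1])
Z=dict(post_top=.08,knob_top=.08,index_line=.03,flag_mark=.03,tray_in=.004,tray=0,holder=0,oil_bottle=0,pill_tub=0,loupe=0)
for c in("top","side"):
  for q in Z:
    for o in r.mark_of(c,q)[:1]: print(c,q,np.round(o["at"]),round(o["conf"],2),np.round(w3(c,o["at"],Z[q]),4))
print(r.sense()["t"])
E
```

```text
{'t': np.float64(0.0), 'joints': array([ 1.087,  0.246,  1.559, -0.   ,  1.339, -0.174]), 'joint_velocities': array([ 0.001, -0.001, -0.   , -0.001, -0.001,  0.001]), 'effort': array([ 0.0000e+00, -4.2949e+01, -3.2614e+01, -0.0000e+00,  5.0000e-03,
        0.0000e+00]), 'eef_pos': array([0.198, 0.618, 0.191]), 'ee_rot': array([ 0.154,  0.988, -0.001, -0.   ]), 'ft_force': array([ 0.038, -0.08 , -0.196]), 'moment': array([-0.02 , -0.011,  0.026]), 'grip_width': np.float64(0.085)}
{'fx': 399.71715541949396, 'fy': 399.71715541949396, 'cx': 280.63984378162024, 'cy': 205.36591850306633, 'world_from_camera': array([[ 4.56148395e-04,  9.95724649e-01, -9.23699946e-02,
         5.59123915e-01],
       [-9.99833336e-01,  2.13995176e-03,  1.81306749e-02,
         1.41839940e-02],
       [ 1.82508272e-02,  9.23463295e-02,  9.95559673e-01,
         1.26917082e+00],
       [ 0.00000000e+00,  0.00000000e+00,  0.00000000e+00,
         1.00000000e+00]])}
top post_top [347. 222.] 0.95 [ 0.6215 -0.2054  0.08  ]
top knob_top [358. 264.] 0.97 [ 0.4969 -0.2353  0.08  ]
top index_line [342. 263.] 0.8 [ 0.4
[... 190 characters left out ...]
346. 243.] 0.98 [ 0.5572 -0.215   0.    ]
top oil_bottle [419. 217.] 0.45 [ 0.6417 -0.4507  0.    ]
top pill_tub [279. 164.] 0.49 [ 0.8097 -0.0026  0.    ]
top loupe [144. 212.] 0.39 [0.6565 0.4242 0.    ]
side post_top [327. 243.] 0.71 [ 0.6216 -0.1995  0.08  ]
side knob_top [295. 271.] 0.67 [ 0.4954 -0.2387  0.08  ]
side index_line [283. 280.] 0.68 [ 0.493 -0.197  0.03 ]
side flag_mark [274. 287.] 0.46 [ 0.4619 -0.2042  0.03  ]
side tray_in [208. 209.] 0.75 [0.55   0.2447 0.004 ]
side tray [207. 209.] 0.93 [0.5494 0.2497 0.    ]
side holder [316. 285.] 0.91 [ 0.5689 -0.2262  0.    ]
side pill_tub [329. 213.] 0.76 [0.8193 0.0094 0.    ]
side loupe [204. 179.] 0.61 [0.6453 0.4373 0.    ]
1.1
```

```bash
python3 -c "
import cv2
a=cv2.imread('pics/top0.png');cv2.imwrite('pics/top0c.png',cv2.resize(a[150:330,120:440],(800,450),interpolation=2))"
```

```text
(no output)
```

View pics/top0c.png

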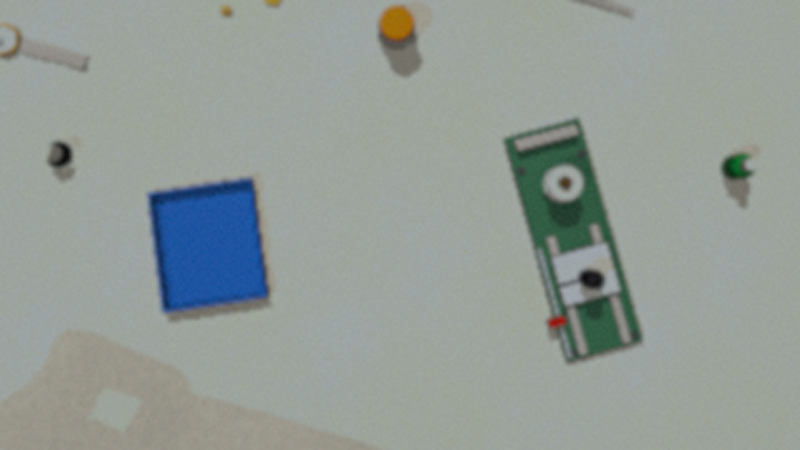

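View pics/side0.png

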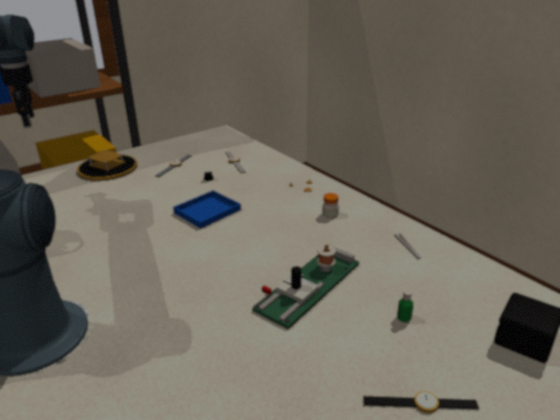

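The top view shows the holder at about (346,243) px, yaw about 15°. The bobbin is at (346,223), the knob at (357,262), the red flag at (343,279) and the tray at (202,246). I'll fly to above the holder next.

Request:
drive_tool:
  plan:
    - {"hand": 85,"tx": -26.8,"ty": -31.4,"tz": -4}
    - {"hand": 85,"tx": -26.8,"ty": -31.4,"tz": -4}
    - {"hand": 85,"tx": -26.8,"ty": -31.4,"tz": -4}
    - {"hand": 85,"tx": -26.8,"ty": -31.4,"tz": -4}
    - {"hand": 85,"tx": -26.8,"ty": -31.4,"tz": -4}
    - {"hand": 85,"tx": -26.8,"ty": -31.4,"tz": -4}
    - {"hand": 85,"tx": -26.8,"ty": -31.4,"tz": -4}
    - {"hand": 85,"tx": -26.8,"ty": -31.4,"tz": -4}

```text
invalid input
```

Request:
drive_tool:
  plan:
    - {"hand": 85,"tx": -26.8,"ty": -31.4,"tz": -4}
    - {"hand": 85,"tx": -26.8,"ty": -31.4,"tz": -4}
    - {"hand": 85,"tx": -26.8,"ty": -31.4,"tz": -4}
    - {"hand": 85,"tx": -26.8,"ty": -31.4,"tz": -4}
    - {"hand": 85,"tx": -26.8,"ty": -31.4,"tz": -4}
    - {"hand": 85,"tx": -26.8,"ty": -31.4,"tz": -4}
    - {"hand": 85,"tx": -26.8,"ty": -31.4,"tz": -4}
    - {"hand": 85,"tx": -26.8,"ty": -31.4,"tz": -4}

```text
invalid input
```

Request:
drive_tool:
  plan:
    - {"hand": 85,"tx": -26.8,"ty": -31.4,"tz": -4}
    - {"hand": 85,"tx": -26.8,"ty": -31.4,"tz": -4}
    - {"hand": 85,"tx": -26.8,"ty": -31.4,"tz": -4}
    - {"hand": 85,"tx": -26.8,"ty": -31.4,"tz": -4}
    - {"hand": 85,"tx": -26.8,"ty": -31.4,"tz": -4}
    - {"hand": 85,"tx": -26.8,"ty": -31.4,"tz": -4}

```text
invalid input
```

Request:
drive_tool:
  plan:
    - {"hand": 62,"wz": 7.1}
    - {"hand": 62,"wz": 7.1}
    - {"hand": 62,"wz": 7.1}
    - {"hand": 62,"wz": 7.1}
    - {"hand": 62,"wz": 7.1}
    - {"hand": 62,"wz": 7.1}
    - {"hand": 62,"wz": 7.1}
    - {"hand": 62,"wz": 7.1}

```text
invalid input
```

```bash
cat >> h.py <<'E'
from scipy.spatial.transform import Rotation as R
def wrist_T():
    s=r.sense(); T=np.eye(4); T[:3,:3]=R.from_quat(s["ee_rot"]).as_matrix(); T[:3,3]=s["eef_pos"]; return T
def wr3(T,uv,z):
    m=r.camera_model("wrist"); C=T@np.array(m["tool_from_camera"])
    u=cv2.undistortPoints(np.array([[uv]],float),np.array([[m["fx"],0,m["cx"]],[0,m["fy"],m["cy"]],[0,0,1]]),np.array(m.get("distortion",[0,0,0,0.]))).ravel()
    v=C[:3,:3]@np.array([u[0],-u[1],-1]); o=C[:3,3]; return o+v*(z-o[2])/v[2]
def look(name,qs):
    Z=dict(post_top=.08,knob_top=.08,index_line=.03,flag_mark=.03,tray_in=.004,bobbin=.03)
    T=wrist_T(); p,d=r.read_camera("wrist"); cv2.imwrite(f"pics/{name}.png",p[:,:,::-1]); np.save(f"pics/{name}.npy",d)
    out={}
    for q in qs:
        for o in r.mark_of("wrist",q)[:1]:
            out[q]=wr3(T,o["at"],Z[q]); print(q,np.round(o["at"],1),round(o["conf"],2),np.round(out[q],4))
    return out
def state():
    s=r.sense(); M=R.from_quat(s["ee_rot"]).as_matrix()
    print("t",round(s["t"],2),"pos",np.round(s["eef_pos"],4),"jawyaw",round(np.degrees(np.arctan2(M[1,1],M[0,1])),2),"tz",np.round(M[:,2],3),"F",np.round(s["ft_force"],1),"w",round(s["grip_width"],4)); return s,M
def to(p,yaw=None):
    "tool-frame shift in mm to world TCP p, and wz in deg to jaw yaw (mod 180)"
    s,M=state(); print("shift mm",np.round(M.T@(np.array(p)-s["eef_pos"])*1000,1))
    if yaw is not None:
        y=np.degrees(np.arctan2(M[1,1],M[0,1])); print("wz",round(-((yaw-y+90)%180-90),1))
E
python3 - <<'E'
from h import *
m=r.camera_model("wrist"); print({k:v for k,v in m.items() if k!="tool_from_camera"},np.round(m["tool_from_camera"],3))
state(); o=look("w1",["post_top","knob_top","index_line","flag_mark","bobbin"])
E
```

```text
{'fx': 370.5908038573298, 'fy': 370.5908038573298, 'cx': 283.91061720024516, 'cy': 206.79744444279493} [[ 0.     0.958  0.287  0.074]
 [ 1.    -0.     0.     0.   ]
 [ 0.     0.287 -0.958 -0.184]
 [ 0.     0.     0.     1.   ]]
t 1.1 pos [0.1982 0.6191 0.1919] jawyaw 72.25 tz [ 0. -0. -1.] F [-0.5 -0.   0.1] w 0.0856
```

View pics/w1.png

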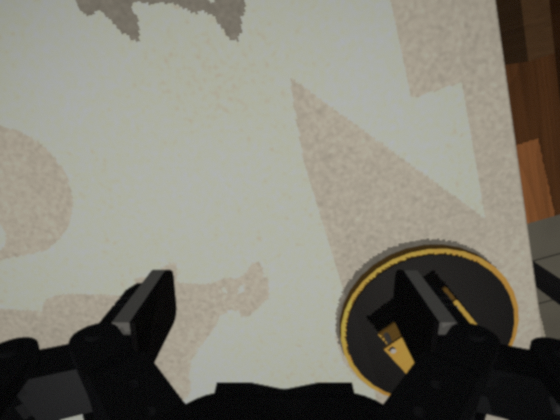

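All row keys are probably required. I'll resend with the full rows.

Request:
drive_tool:
  plan:
    - {"hand": 85,"tx": -26.8,"ty": -31.4,"tz": -4,"wx": 0,"wy": 0,"wz": 0}
    - {"hand": 85,"tx": -26.8,"ty": -31.4,"tz": -4,"wx": 0,"wy": 0,"wz": 0}
    - {"hand": 85,"tx": -26.8,"ty": -31.4,"tz": -4,"wx": 0,"wy": 0,"wz": 0}
    - {"hand": 85,"tx": -26.8,"ty": -31.4,"tz": -4,"wx": 0,"wy": 0,"wz": 0}
    - {"hand": 85,"tx": -26.8,"ty": -31.4,"tz": -4,"wx": 0,"wy": 0,"wz": 0}
    - {"hand": 85,"tx": -26.8,"ty": -31.4,"tz": -4,"wx": 0,"wy": 0,"wz": 0}
    - {"hand": 85,"tx": -26.8,"ty": -31.4,"tz": -4,"wx": 0,"wy": 0,"wz": 0}
    - {"hand": 85,"tx": -26.8,"ty": -31.4,"tz": -4,"wx": 0,"wy": 0,"wz": 0}

```text
t: 2.07
eef_pos: [0.326, 0.3128, 0.2243]
ee_rot: [0.154, 0.988, 0.0, 0.0]
ft_force: [0.4, -0.5, 0.3]
grip_width: 0.0849
```

Request:
drive_tool:
  plan:
    - {"hand": 85,"tx": -26.8,"ty": -31.4,"tz": -4,"wx": 0,"wy": 0,"wz": 0}
    - {"hand": 85,"tx": -26.8,"ty": -31.4,"tz": -4,"wx": 0,"wy": 0,"wz": 0}
    - {"hand": 85,"tx": -26.8,"ty": -31.4,"tz": -4,"wx": 0,"wy": 0,"wz": 0}
    - {"hand": 85,"tx": -26.8,"ty": -31.4,"tz": -4,"wx": 0,"wy": 0,"wz": 0}
    - {"hand": 85,"tx": -26.8,"ty": -31.4,"tz": -4,"wx": 0,"wy": 0,"wz": 0}
    - {"hand": 85,"tx": -26.8,"ty": -31.4,"tz": -4,"wx": 0,"wy": 0,"wz": 0}
    - {"hand": 85,"tx": -26.8,"ty": -31.4,"tz": -4,"wx": 0,"wy": 0,"wz": 0}
    - {"hand": 85,"tx": -26.8,"ty": -31.4,"tz": -4,"wx": 0,"wy": 0,"wz": 0}

```text
t: 2.73
eef_pos: [0.4538, 0.0077, 0.2565]
ee_rot: [0.155, 0.988, 0.0, 0.001]
ft_force: [1.3, 2.0, -0.5]
grip_width: 0.0849
```

Request:
drive_tool:
  plan:
    - {"hand": 85,"tx": -26.8,"ty": -31.4,"tz": -4,"wx": 0,"wy": 0,"wz": 0}
    - {"hand": 85,"tx": -26.8,"ty": -31.4,"tz": -4,"wx": 0,"wy": 0,"wz": 0}
    - {"hand": 85,"tx": -26.8,"ty": -31.4,"tz": -4,"wx": 0,"wy": 0,"wz": 0}
    - {"hand": 85,"tx": -26.8,"ty": -31.4,"tz": -4,"wx": 0,"wy": 0,"wz": 0}
    - {"hand": 85,"tx": -26.8,"ty": -31.4,"tz": -4,"wx": 0,"wy": 0,"wz": 0}

```text
t: 3.15
eef_pos: [0.5336, -0.1827, 0.2762]
ee_rot: [0.155, 0.988, -0.0, 0.0]
ft_force: [0.2, 1.4, 0.3]
grip_width: 0.0852
```

Request:
drive_tool:
  plan:
    - {"hand": 85,"tx": 0,"ty": 0,"tz": 0,"wx": 0,"wy": 0,"wz": 7.1}
    - {"hand": 85,"tx": 0,"ty": 0,"tz": 0,"wx": 0,"wy": 0,"wz": 7.1}
    - {"hand": 85,"tx": 0,"ty": 0,"tz": 0,"wx": 0,"wy": 0,"wz": 7.1}
    - {"hand": 85,"tx": 0,"ty": 0,"tz": 0,"wx": 0,"wy": 0,"wz": 7.1}
    - {"hand": 85,"tx": 0,"ty": 0,"tz": 0,"wx": 0,"wy": 0,"wz": 7.1}
    - {"hand": 85,"tx": 0,"ty": 0,"tz": 0,"wx": 0,"wy": 0,"wz": 7.1}
    - {"hand": 85,"tx": 0,"ty": 0,"tz": 0,"wx": 0,"wy": 0,"wz": 7.1}
    - {"hand": 85,"tx": 0,"ty": 0,"tz": 0,"wx": 0,"wy": 0,"wz": 7.1}

```text
t: 3.82
eef_pos: [0.5331, -0.1806, 0.2759]
ee_rot: [0.608, 0.794, -0.0, 0.0]
ft_force: [0.1, 0.2, -0.4]
grip_width: 0.0847
```

```bash
python3 - <<'E'
from h import *
state(); o=look("w2",["post_top","knob_top","index_line","flag_mark","bobbin"])
E
```

```text
t 3.82 pos [ 0.5331 -0.1806  0.2759] jawyaw 15.09 tz [ 0. -0. -1.] F [ 0.1  0.2 -0.4] w 0.0847
post_top [356.  209.2] 0.64 [ 0.6186 -0.202   0.08  ]
knob_top [240.8 211.6] 0.93 [ 0.5001 -0.2368  0.08  ]
index_line [244.1 167.6] 0.59 [ 0.4897 -0.1998  0.03  ]
flag_mark [242.  166.6] 0.73 [ 0.487  -0.1993  0.03  ]
bobbin [345.9 198.1] 0.65 [ 0.6163 -0.204   0.03  ]
```

View pics/w2.png

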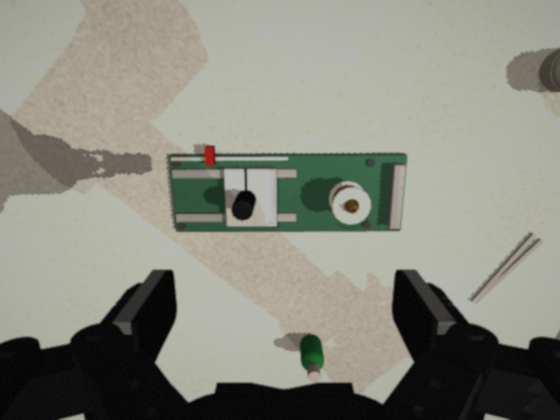

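```bash
python3 - <<'E'
from h import *
T=wrist_T(); p=cv2.imread("pics/w2.png"); 
cv2.imwrite("pics/w2c.png",cv2.resize(p[140:240,160:420],(780,300),interpolation=2))
hsv=cv2.cvtColor(p,cv2.COLOR_BGR2HSV)
red=((hsv[...,0]<8)|(hsv[...,0]>172))&(hsv[...,1]>170)&(hsv[...,2]>60); red[:140]=0;red[172:]=0;red[:,:195]=0;red[:,225:]=0
v,u=np.nonzero(red); print("red",u.min(),u.max(),v.min(),v.max(),u.mean(),v.mean())
for n,uv,z in [("flag in",(u.mean(),v.max()),.03),("tip",(352,207),.08),("knob",(243.5,212),.08),("line",(246,168.5),.03),("BLcorner",(167,231),.012),("BR",(402,231),.012),("TL",(168,153.5),.012),("TR",(406,153.5),.012)]:
    print(n,np.round(wr3(T,uv,z),4))
E
```

```text
red 205 214 147 164 209.31446540880503 155.59119496855345
flag in [ 0.4497 -0.2069  0.03  ]
tip [ 0.6138 -0.2     0.08  ]
knob [ 0.5034 -0.2366  0.08  ]
line [ 0.4922 -0.2005  0.03  ]
BLcorner [ 0.4131 -0.3106  0.012 ]
BR [ 0.7042 -0.2295  0.012 ]
TL [ 0.3962 -0.2118  0.012 ]
TR [ 0.6732 -0.1346  0.012 ]
```

View pics/w2c.png

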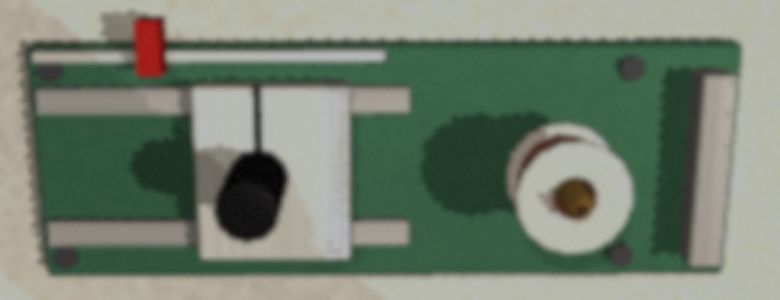

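The wrist picture shows the post tip at (352,207), the knob top at (242,210), the line's end at (246,168) and the flag's inner edge at (209,165). The cameras disagree on the post by a few mm, so I'll look again from closer, directly above it.

```bash
python3 - <<'E'
from h import *
to([.617,-.202,.14],15)
E
```

```text
t 4.12 pos [ 0.5331 -0.1805  0.2759] jawyaw 15.57 tz [ 0.  0. -1.] F [ 0.7 -0.1  1.1] w 0.085
shift mm [-43.2  75.  135.9]
wz 0.6
```

Request:
drive_tool:
  plan:
    - {"hand": 85,"tx": -10.8,"ty": 18.7,"tz": 34,"wx": 0,"wy": 0,"wz": 0}
    - {"hand": 85,"tx": -10.8,"ty": 18.7,"tz": 34,"wx": 0,"wy": 0,"wz": 0}
    - {"hand": 85,"tx": -10.8,"ty": 18.7,"tz": 34,"wx": 0,"wy": 0,"wz": 0}
    - {"hand": 85,"tx": -10.8,"ty": 18.7,"tz": 34,"wx": 0,"wy": 0,"wz": 0}
    - {"hand": 85,"tx": 0,"ty": 0,"tz": 0,"wx": 0,"wy": 0,"wz": 0}
    - {"hand": 85,"tx": 0,"ty": 0,"tz": 0,"wx": 0,"wy": 0,"wz": 0}

```text
t: 4.62
eef_pos: [0.6153, -0.2014, 0.136]
ee_rot: [0.605, 0.796, -0.001, -0.003]
ft_force: [0.1, -0.3, 0.4]
grip_width: 0.085
```

```bash
python3 - <<'E'
from h import *
state(); o=look("w3",["post_top","bobbin"])
p=cv2.imread("pics/w3.png")
E
```

```text
t 4.62 pos [ 0.6153 -0.2014  0.136 ] jawyaw 15.53 tz [-0.006  0.003 -1.   ] F [ 0.1 -0.3  0.4] w 0.085
post_top [285.1 214.5] 0.97 [ 0.6164 -0.2048  0.08  ]
```

View pics/w3.png

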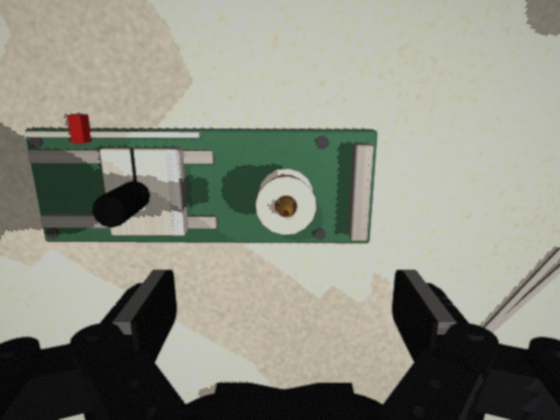

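```bash
python3 - <<'E'
from h import *
T=wrist_T(); p=cv2.imread("pics/w3.png"); cv2.imwrite("pics/w3c.png",cv2.resize(p[160:250,240:330],(720,720),interpolation=2)[:600])
print(wr3(T,(286,203.5),.064),wr3(T,(287,208),.08))
hsv=cv2.cvtColor(p,cv2.COLOR_BGR2HSV); w=((hsv[...,1]<60)&(hsv[...,2]>150)).astype(np.uint8); w[:165]=0;w[240:]=0;w[:,:250]=0;w[:,320:]=0
c=max(cv2.findContours(w,0,1)[0],key=cv2.contourArea); print(cv2.minEnclosingCircle(c),cv2.boundingRect(c))
to([.6155,-.2015,.026],15.2)
E
```

```text
[ 0.61999552 -0.20536934  0.064     ] [ 0.62013585 -0.20384694  0.08      ]
((285.95703125, 201.4415283203125), 32.69258117675781) (256, 169, 60, 66)
t 4.77 pos [ 0.6178 -0.2028  0.1431] jawyaw 15.48 tz [ 0.004 -0.002 -1.   ] F [0.1 1.  0.6] w 0.0848
shift mm [  2.3  -2.3 117.1]
wz 0.3
```

View pics/w3c.png

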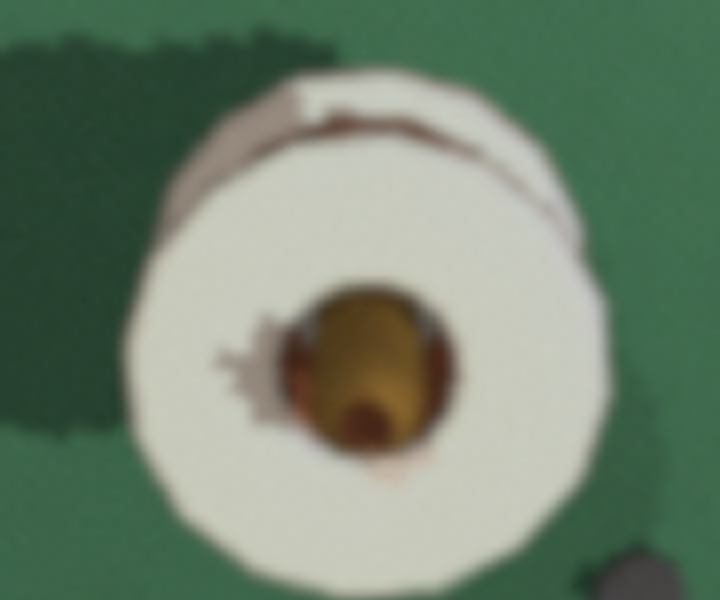

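```bash
python3 - <<'E'
from h import *
state(); o=look("w4",["post_top"]); T=wrist_T()
p=cv2.imread("pics/w4.png")
hsv=cv2.cvtColor(p,cv2.COLOR_BGR2HSV); w=((hsv[...,1]<60)&(hsv[...,2]>150)).astype(np.uint8); w[:165]=0;w[240:]=0;w[:,:240]=0;w[:,330:]=0
c=max(cv2.findContours(w,0,1)[0],key=cv2.contourArea); x,y,a,b=cv2.boundingRect(c); print(x,y,a,b)
uv=(x+a/2-.5,y+b-1-a/2+.5); print(uv,wr3(T,uv,.064))
E
```

```text
t 4.77 pos [ 0.6178 -0.2028  0.1431] jawyaw 15.48 tz [ 0.004 -0.002 -1.   ] F [0.1 1.  0.6] w 0.0848
post_top [281.8 207. ] 0.58 [ 0.6165 -0.2041  0.08  ]
253 165 59 63
(282.0, 198.0) [ 0.61612486 -0.20224904  0.064     ]
```

```bash
python3 - <<'E'
from h import *
to([.6163,-.2032,.027],15.2)
E
```

```text
t 4.87 pos [ 0.6178 -0.2029  0.1435] jawyaw 15.47 tz [ 0.005 -0.003 -1.   ] F [-0.2  0.2  0.6] w 0.085
shift mm [  0.5  -2.  116.5]
wz 0.3
```

Request:
drive_tool:
  plan:
    - {"hand": 66,"tx": 0,"ty": -1,"tz": 20,"wx": 0,"wy": 0,"wz": 0}
    - {"hand": 66,"tx": 0,"ty": -1,"tz": 20,"wx": 0,"wy": 0,"wz": 0}
    - {"hand": 66,"tx": 0,"ty": 0,"tz": 20,"wx": 0,"wy": 0,"wz": 0}
    - {"hand": 66,"tx": 0,"ty": 0,"tz": 20,"wx": 0,"wy": 0,"wz": 0}
    - {"hand": 66,"tx": 0,"ty": 0,"tz": 10,"wx": 0,"wy": 0,"wz": 0}
    - {"hand": 66,"tx": 0,"ty": 0,"tz": 0,"wx": 0,"wy": 0,"wz": 0}
    - {"hand": 66,"tx": 0,"ty": 0,"tz": 0,"wx": 0,"wy": 0,"wz": 0}
    - {"hand": 66,"tx": 0,"ty": 0,"tz": 0,"wx": 0,"wy": 0,"wz": 0}

```text
t: 5.53
eef_pos: [0.6161, -0.2034, 0.0522]
ee_rot: [0.606, 0.796, 0.0, 0.002]
ft_force: [-0.1, 0.3, -0.1]
grip_width: 0.066
```

```bash
python3 - <<'E'
from h import *
to([.6163,-.2032,.027],15.2); o=look("w5",["post_top"]); state()
E
```

```text
t 5.53 pos [ 0.6161 -0.2034  0.0522] jawyaw 15.45 tz [ 0.003 -0.002 -1.   ] F [-0.1  0.3 -0.1] w 0.066
shift mm [ 0.2  0.2 25.2]
wz 0.3
post_top [281.9 263.3] 0.97 [ 0.6148 -0.2041  0.08  ]
t 5.63 pos [ 0.6161 -0.2034  0.052 ] jawyaw 15.46 tz [ 0.003 -0.002 -1.   ] F [ 0.2 -0.   0.6] w 0.0663
```

View pics/w5.png

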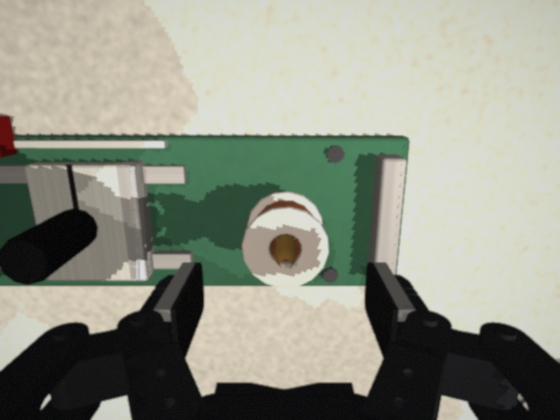

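Request:
drive_tool:
  plan:
    - {"hand": 66,"tx": 0,"ty": 0,"tz": 12,"wx": 0,"wy": 0,"wz": 0}
    - {"hand": 66,"tx": 0,"ty": 0,"tz": 12,"wx": 0,"wy": 0,"wz": 0}
    - {"hand": 66,"tx": 0,"ty": 0,"tz": 0,"wx": 0,"wy": 0,"wz": 0}
    - {"hand": 66,"tx": 0,"ty": 0,"tz": 0,"wx": 0,"wy": 0,"wz": 0}
    - {"hand": 35,"tx": 0,"ty": 0,"tz": 0,"wx": 0,"wy": 0,"wz": 0}
    - {"hand": 35,"tx": 0,"ty": 0,"tz": 0,"wx": 0,"wy": 0,"wz": 0}
    - {"hand": 35,"tx": 0,"ty": 0,"tz": 0,"wx": 0,"wy": 0,"wz": 0}
    - {"hand": 35,"tx": 0,"ty": 0,"tz": 0,"wx": 0,"wy": 0,"wz": 0}
  grip_force: 40

```text
t: 6.3
eef_pos: [0.6151, -0.2029, 0.0263]
ee_rot: [0.606, 0.796, 0.0, 0.0]
ft_force: [0.2, 0.3, 0.8]
grip_width: 0.0347
```

Request:
drive_tool:
  plan:
    - {"hand": 35,"tx": 0,"ty": 0,"tz": 0,"wx": 0,"wy": 0,"wz": 0}
    - {"hand": 35,"tx": 0,"ty": 0,"tz": 0,"wx": 0,"wy": 0,"wz": 0}

```text
t: 6.47
eef_pos: [0.615, -0.2029, 0.0261]
ee_rot: [0.606, 0.796, 0.0, 0.0]
ft_force: [-0.2, -0.3, 0.6]
grip_width: 0.0351
```

```bash
python3 - <<'E'
from h import *
look("w6",[]); state()
E
```

```text
t 6.52 pos [ 0.6149 -0.2028  0.0261] jawyaw 15.45 tz [ 0. -0. -1.] F [ 0.3 -0.1 -0.8] w 0.0352
```

View pics/w6.png

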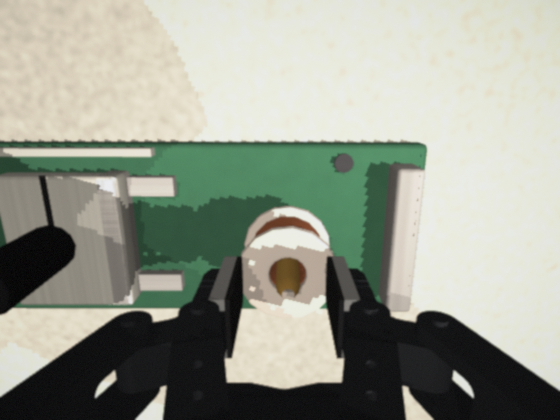

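Request:
drive_tool:
  plan:
    - {"hand": 20,"tx": 0,"ty": 0,"tz": 0,"wx": 0,"wy": 0,"wz": 0}
    - {"hand": 20,"tx": 0,"ty": 0,"tz": 0,"wx": 0,"wy": 0,"wz": 0}
    - {"hand": 20,"tx": 0,"ty": 0,"tz": 0,"wx": 0,"wy": 0,"wz": 0}
  grip_force: 40

```text
t: 6.77
eef_pos: [0.6148, -0.2028, 0.0259]
ee_rot: [0.606, 0.796, -0.0, -0.0]
ft_force: [0.3, -0.4, -0.1]
grip_width: 0.0197
```

```bash
python3 - <<'E'
from h import *
look("w7",[]); state()
p,d=r.read_camera("side"); cv2.imwrite("pics/s7.png",cv2.resize(p[180:330,230:400,::-1],(680,600),interpolation=2))
E
```

```text
t 6.82 pos [ 0.6148 -0.2028  0.0259] jawyaw 15.45 tz [-0.  0. -1.] F [ 0.2  0.7 -0.6] w 0.0199
```

View pics/w7.png

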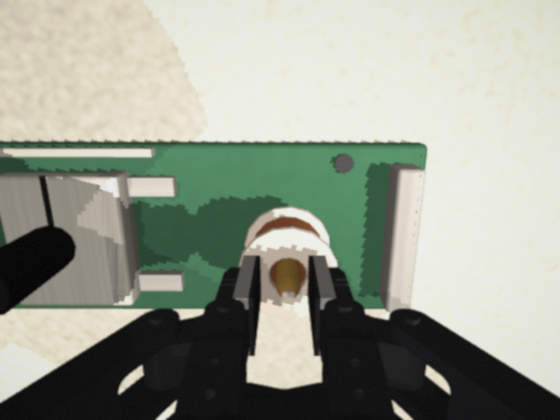

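View pics/s7.png

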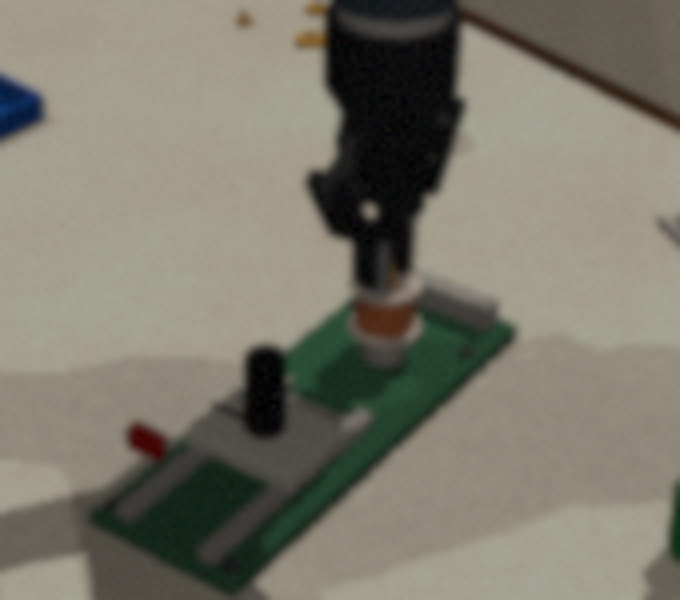

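```bash
python3 - <<'E'
from h import *
T=wrist_T(); d=np.load("pics/w7.npy"); m=r.camera_model("wrist"); C=T@np.array(m["tool_from_camera"])
for uv in [(243,262),(250,275),(253,300),(316,275),(320,262),(287,250),(287,262),(285,292),(287,285),(200,250),(280,210),(270,285),(400,200),(285,320)]:
    z=d[uv[1],uv[0]]; P=C@np.array([(uv[0]-m["cx"])/m["fx"]*z,-(uv[1]-m["cy"])/m["fy"]*z,-z,1])
    print(uv,np.round(z,3),np.round(P[:3],4),"tool",np.round((np.linalg.inv(T)@P)[:3]*1000,1))
E
```

```text
(243, 262) 0.144 [ 0.596  -0.1959  0.0781] tool [ 11.7 -16.3 -52.2]
(250, 275) 0.135 [ 0.5996 -0.1957  0.0875] tool [ 10.9 -12.8 -61.6]
(253, 300) 0.0 [ 0.5947 -0.1323  0.2095] tool [  73.3   -0.6 -183.6]
(316, 275) 0.133 [ 0.6224 -0.1887  0.0888] tool [ 11.6  11.1 -62.9]
(320, 262) 0.143 [ 0.6246 -0.1876  0.0788] tool [ 12.   13.4 -52.9]
(287, 250) 0.154 [ 0.6125 -0.1912  0.0668] tool [ 11.8   0.8 -40.9]
(287, 262) 0.16 [ 0.6144 -0.1981  0.0631] tool [  4.7   0.9 -37.2]
(285, 292) 0.162 [ 0.6172 -0.2111  0.0652] tool [ -8.7   0.  -39.3]
(287, 285) 0.144 [ 0.6148 -0.1999  0.0801] tool [  2.8   0.7 -54.2]
(200, 250) 0.211 [ 0.5712 -0.226   0.0143] tool [-10.8 -48.2  11.6]
(280, 210) 0.183 [ 0.6074 -0.1847  0.0351] tool [19.5 -2.4 -9.2]
(270, 285) 0.159 [ 0.6098 -0.2088  0.0666] tool [ -4.5  -6.4 -40.7]
(400, 200) 0.186 [ 0.6643 -0.1649  0.0305] tool [23.3 57.8 -4.6]
(285, 320) 0.239 [ 0.6326 -0.2658  0.001 ] tool [-65.4   0.3  24.9]
```

The picture and depth show the fingertips about 45–50 mm above the reported TCP. They closed above the flange, around the post, and touched nothing. I'll open, descend in steps and watch the wrist view.

Request:
drive_tool:
  plan:
    - {"hand": 66,"tx": 0,"ty": 0,"tz": 0,"wx": 0,"wy": 0,"wz": 0}
    - {"hand": 66,"tx": 0,"ty": 0,"tz": 0,"wx": 0,"wy": 0,"wz": 0}
    - {"hand": 66,"tx": 0,"ty": 0,"tz": 0,"wx": 0,"wy": 0,"wz": 0}
    - {"hand": 66,"tx": 0,"ty": 0,"tz": 0,"wx": 0,"wy": 0,"wz": 0}
    - {"hand": 66,"tx": 0,"ty": 0,"tz": 10,"wx": 0,"wy": 0,"wz": 0}
    - {"hand": 66,"tx": 0,"ty": 0,"tz": 10,"wx": 0,"wy": 0,"wz": 0}
    - {"hand": 66,"tx": 0,"ty": 0,"tz": 0,"wx": 0,"wy": 0,"wz": 0}
    - {"hand": 66,"tx": 0,"ty": 0,"tz": 0,"wx": 0,"wy": 0,"wz": 0}

```text
t: 7.53
eef_pos: [0.6136, -0.2021, 0.0041]
ee_rot: [0.606, 0.796, -0.0, -0.002]
ft_force: [-0.3, 0.1, 1.2]
grip_width: 0.0658
```

```bash
python3 - <<'E'
from h import *
look("w8",[]); state()
T=wrist_T(); d=np.load("pics/w8.npy"); m=r.camera_model("wrist"); C=T@np.array(m["tool_from_camera"])
v,u=np.mgrid[0:420,0:560]; P=np.stack([(u-m["cx"])/m["fx"]*d,-(v-m["cy"])/m["fy"]*d,-d,0*d+1],-1)@C.T; t=P@np.linalg.inv(T).T*1000
k=(d>0)&(abs(abs(t[...,1])-40)<12)&(abs(t[...,0])<16)&(d<.2)&(t[...,2]<-20)
for s in(-1,1):
  q=k&(s*t[...,1]>0); print(s,"lowest finger pts tool z",np.sort(t[q][:,2])[-20::4],"world z",np.sort(P[q][:,2])[:3])
p,_=r.read_camera("side"); cv2.imwrite("pics/s8.png",cv2.resize(p[180:330,230:400,::-1],(680,600),interpolation=2))
E
```

```text
t 7.58 pos [ 0.6143 -0.2025  0.005 ] jawyaw 15.45 tz [-0.001  0.001 -1.   ] F [ 0.3 -0.1 -0.8] w 0.0659
-1 lowest finger pts tool z [-48.25809138 -48.13130163 -48.11459791 -47.92208964 -47.69083236] world z [0.05186656 0.05265216 0.05271452]
1 lowest finger pts tool z [-48.48210177 -48.38757678 -47.89450282 -47.75727686 -47.50027061] world z [0.05141312 0.05172459 0.05235786]
```

View pics/w8.png

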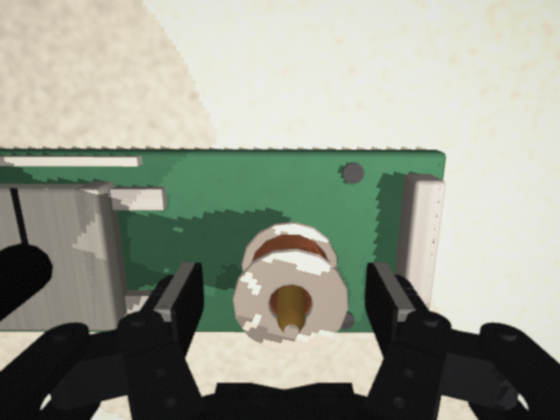

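View pics/s8.png

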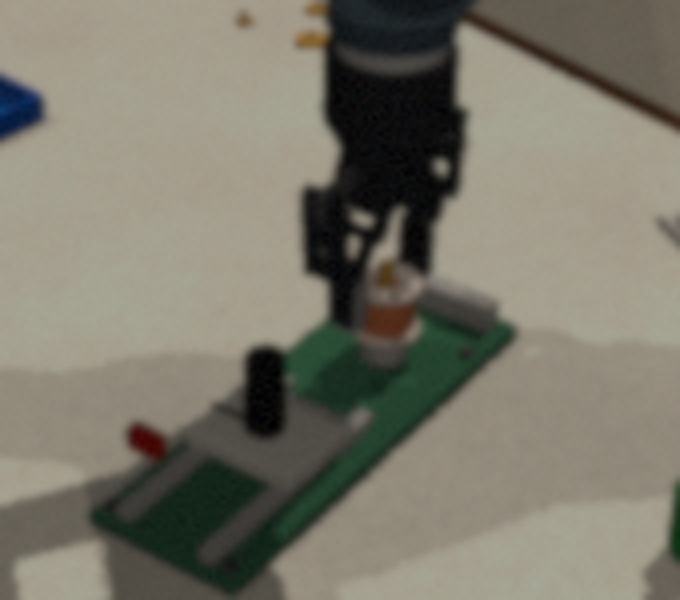

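Request:
drive_tool:
  plan:
    - {"hand": 66,"tx": -1,"ty": 1,"tz": 5,"wx": 0,"wy": 0,"wz": 0}
    - {"hand": 66,"tx": -1,"ty": 1,"tz": 5,"wx": 0,"wy": 0,"wz": 0}
    - {"hand": 66,"tx": 0,"ty": 0,"tz": 5,"wx": 0,"wy": 0,"wz": 0}
    - {"hand": 66,"tx": 0,"ty": 0,"tz": 0,"wx": 0,"wy": 0,"wz": 0}
    - {"hand": 30,"tx": 0,"ty": 0,"tz": 0,"wx": 0,"wy": 0,"wz": 0}
    - {"hand": 30,"tx": 0,"ty": 0,"tz": 0,"wx": 0,"wy": 0,"wz": 0}
    - {"hand": 30,"tx": 0,"ty": 0,"tz": 0,"wx": 0,"wy": 0,"wz": 0}
    - {"hand": 30,"tx": 0,"ty": 0,"tz": 0,"wx": 0,"wy": 0,"wz": 0}
  grip_force: 40

```text
t: 8.3
eef_pos: [0.6175, -0.2043, -0.0087]
ee_rot: [0.606, 0.796, 0.0, 0.0]
ft_force: [0.4, 0.1, 0.6]
grip_width: 0.0415
```

Request:
drive_tool:
  plan:
    - {"hand": 30,"tx": 0,"ty": 0,"tz": 0,"wx": 0,"wy": 0,"wz": 0}
    - {"hand": 30,"tx": 0,"ty": 0,"tz": 0,"wx": 0,"wy": 0,"wz": 0}

```text
t: 8.47
eef_pos: [0.6175, -0.2043, -0.0087]
ee_rot: [0.606, 0.796, 0.0, 0.0]
ft_force: [-0.4, -0.6, 1.5]
grip_width: 0.0421
```

```bash
python3 - <<'E'
from h import *
look("w9",[]); state()
p,_=r.read_camera("side"); cv2.imwrite("pics/s9.png",cv2.resize(p[180:330,230:400,::-1],(680,600),interpolation=2))
E
```

```text
t 8.52 pos [ 0.6175 -0.2043 -0.0087] jawyaw 15.45 tz [ 0.001 -0.    -1.   ] F [0.1 0.5 2.7] w 0.0418
```

View pics/w9.png

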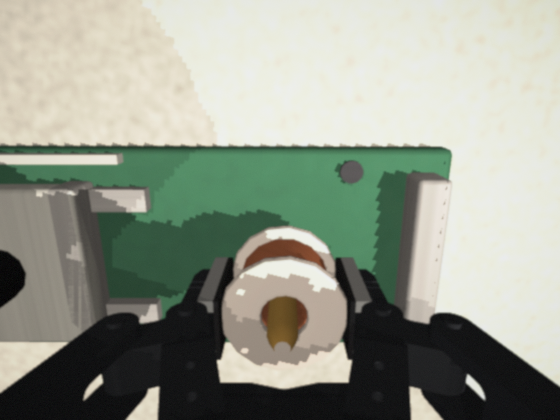

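View pics/s9.png

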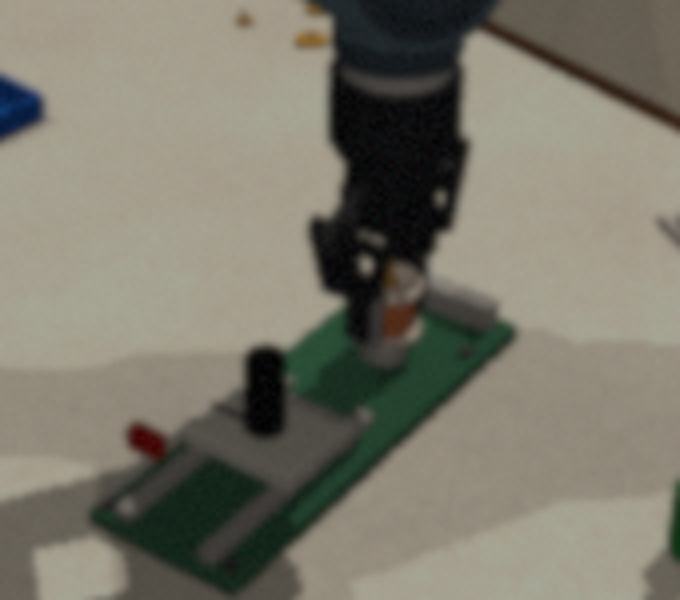

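The bobbin is gripped (reading 42 mm), with both pads on its flanges. Next I lift it straight up.

Request:
drive_tool:
  plan:
    - {"hand": 30,"tx": 0,"ty": 0,"tz": -10,"wx": 0,"wy": 0,"wz": 0}
    - {"hand": 30,"tx": 0,"ty": 0,"tz": -15,"wx": 0,"wy": 0,"wz": 0}
    - {"hand": 30,"tx": 0,"ty": 0,"tz": -20,"wx": 0,"wy": 0,"wz": 0}
    - {"hand": 30,"tx": 0,"ty": 0,"tz": -20,"wx": 0,"wy": 0,"wz": 0}
    - {"hand": 30,"tx": 0,"ty": 0,"tz": -20,"wx": 0,"wy": 0,"wz": 0}
    - {"hand": 30,"tx": 0,"ty": 0,"tz": -15,"wx": 0,"wy": 0,"wz": 0}
    - {"hand": 30,"tx": 0,"ty": 0,"tz": -10,"wx": 0,"wy": 0,"wz": 0}
    - {"hand": 30,"tx": 0,"ty": 0,"tz": 0,"wx": 0,"wy": 0,"wz": 0}

```text
t: 9.23
eef_pos: [0.619, -0.205, 0.1044]
ee_rot: [0.606, 0.796, 0.0, 0.003]
ft_force: [0.1, 0.7, -0.8]
grip_width: 0.0417
```

```bash
python3 - <<'E'
from h import *
look("w10",[]); 
p,_=r.read_camera("side"); cv2.imwrite("pics/s10.png",cv2.resize(p[150:300,230:400,::-1],(680,600),interpolation=2))
to([.548,.241,.102],7.5)
E
```

```text
t 9.33 pos [ 0.617  -0.204   0.1007] jawyaw 15.45 tz [-0.  0. -1.] F [-0.3  0.3 -2. ] w 0.0418
shift mm [447.3  52.   -1.2]
wz 7.9
```

View pics/w10.png

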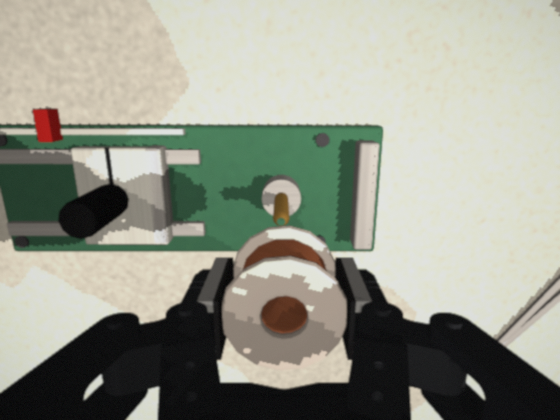

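View pics/s10.png

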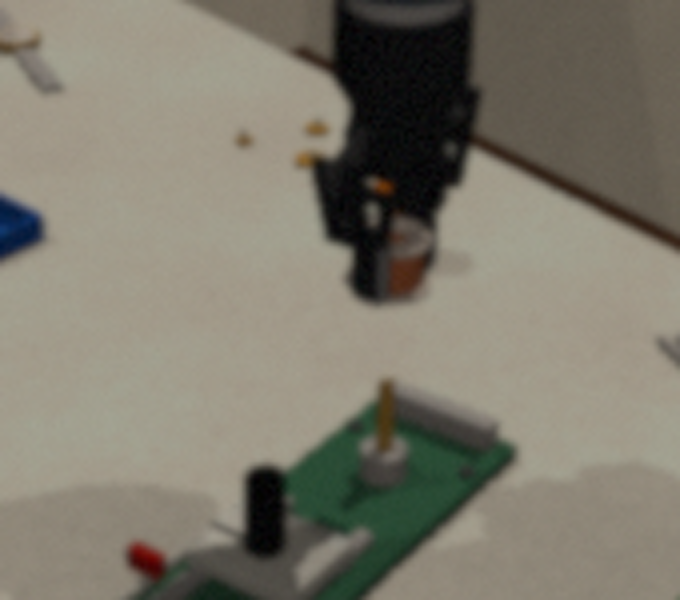

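Request:
drive_tool:
  plan:
    - {"hand": 30,"tx": 20,"ty": 2.3,"tz": 0,"wx": 0,"wy": 0,"wz": 0}
    - {"hand": 30,"tx": 37,"ty": 4.3,"tz": 0,"wx": 0,"wy": 0,"wz": 0}
    - {"hand": 30,"tx": 37,"ty": 4.3,"tz": 0,"wx": 0,"wy": 0,"wz": 0}
    - {"hand": 30,"tx": 37,"ty": 4.3,"tz": 0,"wx": 0,"wy": 0,"wz": 0}
    - {"hand": 30,"tx": 37,"ty": 4.3,"tz": 0,"wx": 0,"wy": 0,"wz": 0}
    - {"hand": 30,"tx": 37,"ty": 4.3,"tz": 0,"wx": 0,"wy": 0,"wz": 0}
    - {"hand": 30,"tx": 37,"ty": 4.3,"tz": 0,"wx": 0,"wy": 0,"wz": 0}
    - {"hand": 30,"tx": 37,"ty": 4.3,"tz": 0,"wx": 0,"wy": 0,"wz": 0}

```text
t: 10.0
eef_pos: [0.5723, 0.0751, 0.099]
ee_rot: [0.606, 0.796, -0.001, -0.001]
ft_force: [0.5, -0.4, -1.4]
grip_width: 0.042
```

Request:
drive_tool:
  plan:
    - {"hand": 30,"tx": 37,"ty": 4.3,"tz": 0,"wx": 0,"wy": 0,"wz": 0}
    - {"hand": 30,"tx": 37,"ty": 4.3,"tz": 0,"wx": 0,"wy": 0,"wz": 0}
    - {"hand": 30,"tx": 37,"ty": 4.3,"tz": 0,"wx": 0,"wy": 0,"wz": 0}
    - {"hand": 30,"tx": 37,"ty": 4.3,"tz": 0,"wx": 0,"wy": 0,"wz": 0}
    - {"hand": 30,"tx": 20,"ty": 2.3,"tz": 0,"wx": 0,"wy": 0,"wz": 0}
    - {"hand": 30,"tx": 0,"ty": 0,"tz": 0,"wx": 0,"wy": 0,"wz": 4}
    - {"hand": 30,"tx": 0,"ty": 0,"tz": 0,"wx": 0,"wy": 0,"wz": 4}
    - {"hand": 30,"tx": 0,"ty": 0,"tz": 0,"wx": 0,"wy": 0,"wz": 0}

```text
t: 10.67
eef_pos: [0.5467, 0.2408, 0.0989]
ee_rot: [0.66, 0.752, -0.001, -0.001]
ft_force: [-0.6, -0.3, -1.5]
grip_width: 0.0416
```

```bash
python3 - <<'E'
from h import *
state(); look("w11",["tray_in"]); state()
E
```

```text
t 10.67 pos [0.5467 0.2408 0.0989] jawyaw 7.45 tz [-0.003 -0.001 -1.   ] F [-0.6 -0.3 -1.5] w 0.0416
tray_in [271.7 203.7] 0.76 [0.5375 0.232  0.004 ]
t 10.77 pos [0.5473 0.2403 0.0995] jawyaw 7.54 tz [-0.002 -0.001 -1.   ] F [-0.  -0.3 -3. ] w 0.0417
```

View pics/w11.png

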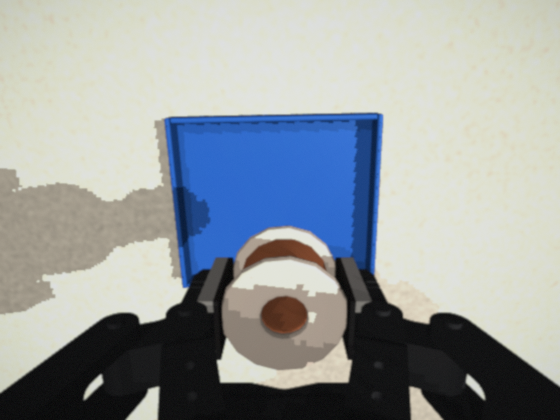

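The bobbin is over the tray, whose rim runs from column 166 to 382 with the far wall at row 116. The tray centre is about 7 mm in −y and 4 mm in −x of the tool. I'll correct and descend.

Request:
drive_tool:
  plan:
    - {"hand": 30,"tx": -3,"ty": -7,"tz": 10,"wx": 0,"wy": 0,"wz": 0}
    - {"hand": 30,"tx": 0,"ty": 0,"tz": 20,"wx": 0,"wy": 0,"wz": 0}
    - {"hand": 30,"tx": 0,"ty": 0,"tz": 25,"wx": 0,"wy": 0,"wz": 0}
    - {"hand": 30,"tx": 0,"ty": 0,"tz": 25,"wx": 0,"wy": 0,"wz": 0}
    - {"hand": 30,"tx": 0,"ty": 0,"tz": 20,"wx": 0,"wy": 0,"wz": 0}
    - {"hand": 30,"tx": 0,"ty": 0,"tz": 15,"wx": 0,"wy": 0,"wz": 0}
    - {"hand": 30,"tx": 0,"ty": 0,"tz": 8,"wx": 0,"wy": 0,"wz": 0}
    - {"hand": 30,"tx": 0,"ty": 0,"tz": 0,"wx": 0,"wy": 0,"wz": 0}

```text
t: 11.43
eef_pos: [0.5392, 0.2356, -0.0249]
ee_rot: [0.66, 0.752, -0.002, -0.002]
ft_force: [-0.9, -0.6, -2.0]
grip_width: 0.0423
```

Request:
drive_tool:
  plan:
    - {"hand": 30,"tx": 0,"ty": 0,"tz": 0,"wx": 0,"wy": 0,"wz": 0}
    - {"hand": 30,"tx": 0,"ty": 0,"tz": 0,"wx": 0,"wy": 0,"wz": 0}

```text
t: 11.6
eef_pos: [0.5426, 0.2367, -0.021]
ee_rot: [0.66, 0.752, 0.001, 0.001]
ft_force: [-0.4, -0.5, -1.6]
grip_width: 0.0418
```

```bash
python3 - <<'E'
from h import *
look("w12",[]); state()
p,_=r.read_camera("side"); cv2.imwrite("pics/s12.png",cv2.resize(p[110:250,140:290,::-1],(640,600),interpolation=2))
E
```

```text
t 11.65 pos [ 0.5428  0.2368 -0.0207] jawyaw 7.46 tz [ 0.002  0.001 -1.   ] F [ 0.7  0.2 -1.2] w 0.0419
```

View pics/s12.png

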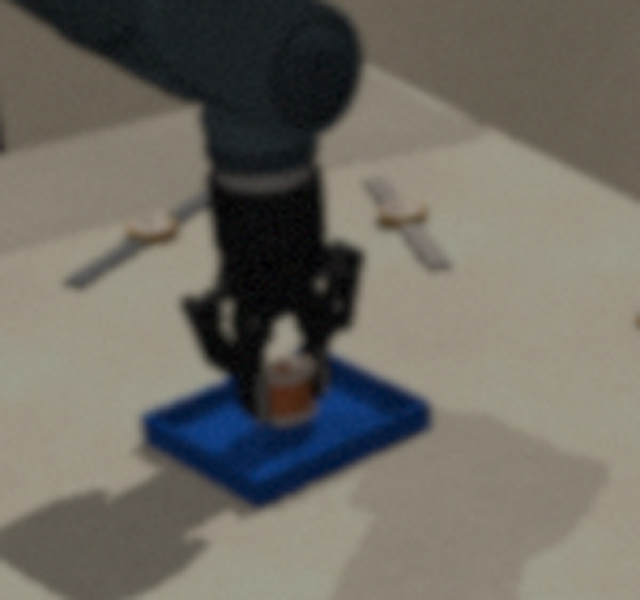

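View pics/w12.png

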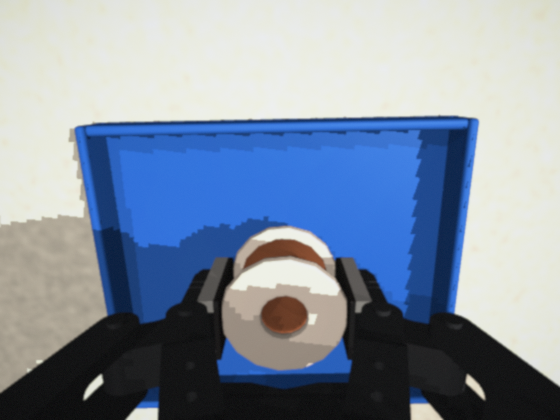

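Request:
drive_tool:
  plan:
    - {"hand": 30,"tx": 0,"ty": 0,"tz": 4,"wx": 0,"wy": 0,"wz": 0}
    - {"hand": 30,"tx": 0,"ty": 0,"tz": 4,"wx": 0,"wy": 0,"wz": 0}
    - {"hand": 30,"tx": 0,"ty": 0,"tz": 2.5,"wx": 0,"wy": 0,"wz": 0}
    - {"hand": 30,"tx": 0,"ty": 0,"tz": 0,"wx": 0,"wy": 0,"wz": 0}
    - {"hand": 30,"tx": 0,"ty": 0,"tz": 0,"wx": 0,"wy": 0,"wz": 0}

```text
t: 12.12
eef_pos: [0.5414, 0.2366, -0.033]
ee_rot: [0.66, 0.752, -0.0, -0.0]
ft_force: [1.0, -0.3, -1.1]
grip_width: 0.042
```

Request:
drive_tool:
  plan:
    - {"hand": 30,"tx": 0,"ty": 0,"tz": 1.5,"wx": 0,"wy": 0,"wz": 0}
    - {"hand": 30,"tx": 0,"ty": 0,"tz": 0,"wx": 0,"wy": 0,"wz": 0}
    - {"hand": 30,"tx": 0,"ty": 0,"tz": 0,"wx": 0,"wy": 0,"wz": 0}

```text
t: 12.37
eef_pos: [0.5417, 0.2367, -0.0341]
ee_rot: [0.66, 0.752, -0.0, -0.0]
ft_force: [-0.0, 0.1, -1.1]
grip_width: 0.0421
```

Request:
drive_tool:
  plan:
    - {"hand": 30,"tx": 0,"ty": 0,"tz": 1,"wx": 0,"wy": 0,"wz": 0}
    - {"hand": 30,"tx": 0,"ty": 0,"tz": 0,"wx": 0,"wy": 0,"wz": 0}
    - {"hand": 30,"tx": 0,"ty": 0,"tz": 0,"wx": 0,"wy": 0,"wz": 0}

```text
t: 12.62
eef_pos: [0.5419, 0.2367, -0.0347]
ee_rot: [0.66, 0.752, 0.0, 0.0]
ft_force: [-0.4, -0.4, 2.6]
grip_width: 0.0422
```

The upward force at z = −0.0347 shows contact with the tray floor. I release here and rise.

Request:
drive_tool:
  plan:
    - {"hand": 50,"tx": 0,"ty": 0,"tz": 0,"wx": 0,"wy": 0,"wz": 0}
    - {"hand": 60,"tx": 0,"ty": 0,"tz": 0,"wx": 0,"wy": 0,"wz": 0}
    - {"hand": 66,"tx": 0,"ty": 0,"tz": 0,"wx": 0,"wy": 0,"wz": 0}
    - {"hand": 66,"tx": 0,"ty": 0,"tz": 0,"wx": 0,"wy": 0,"wz": 0}
    - {"hand": 66,"tx": 0,"ty": 0,"tz": -10,"wx": 0,"wy": 0,"wz": 0}
    - {"hand": 66,"tx": 0,"ty": 0,"tz": -30,"wx": 0,"wy": 0,"wz": 0}
    - {"hand": 66,"tx": 0,"ty": 0,"tz": -40,"wx": 0,"wy": 0,"wz": 0}
    - {"hand": 66,"tx": 0,"ty": 0,"tz": -40,"wx": 0,"wy": 0,"wz": 0}

```text
t: 13.28
eef_pos: [0.5406, 0.2364, 0.0859]
ee_rot: [0.66, 0.752, -0.001, -0.001]
ft_force: [0.7, -0.1, 0.2]
grip_width: 0.0658
```

```bash
python3 - <<'E'
from h import *
look("w13",[]); to([.500,-.236,.11],15.2)
p,_=r.read_camera("side"); cv2.imwrite("pics/s13.png",cv2.resize(p[110:250,140:290,::-1],(640,600),interpolation=2))
E
```

```text
t 13.33 pos [0.5472 0.2381 0.0963] jawyaw 7.47 tz [ 0.014  0.003 -1.   ] F [5.3 2.8 5.6] w 0.0663
shift mm [-464.  -108.2  -15.9]
wz -7.7
```

View pics/w13.png

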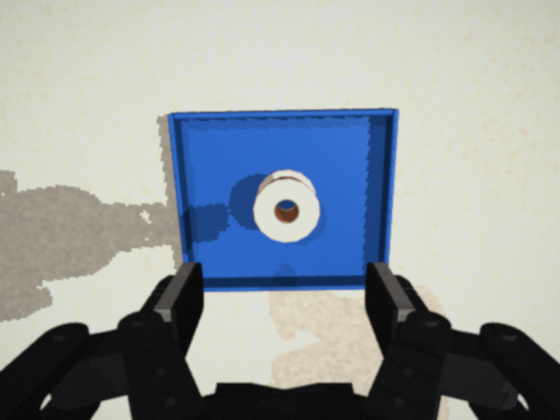

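View pics/s13.png

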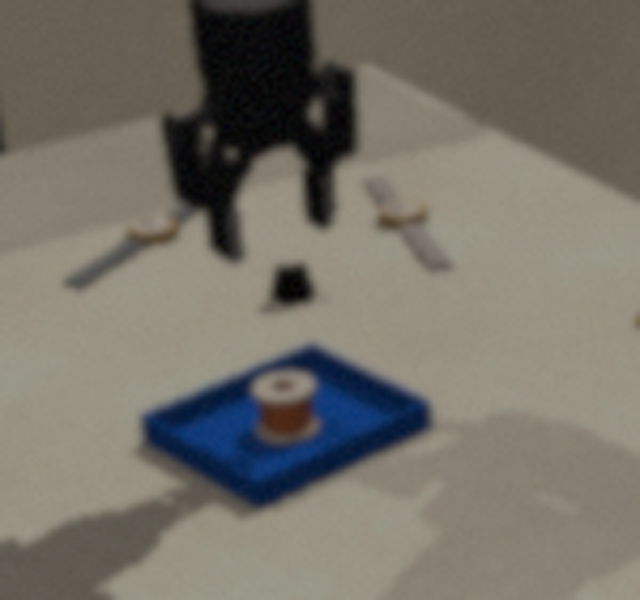

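The bobbin stands upright in the middle of the tray, at about (287,205) in the wrist view. Next I go above the knob.

Request:
drive_tool:
  plan:
    - {"hand": 66,"tx": -20,"ty": -4.6,"tz": -2,"wx": 0,"wy": 0,"wz": 0}
    - {"hand": 66,"tx": -37,"ty": -8.6,"tz": -2,"wx": 0,"wy": 0,"wz": 0}
    - {"hand": 66,"tx": -37,"ty": -8.6,"tz": -2,"wx": 0,"wy": 0,"wz": 0}
    - {"hand": 66,"tx": -37,"ty": -8.6,"tz": -2,"wx": 0,"wy": 0,"wz": 0}
    - {"hand": 66,"tx": -37,"ty": -8.6,"tz": -2,"wx": 0,"wy": 0,"wz": 0}
    - {"hand": 66,"tx": -37,"ty": -8.6,"tz": -2,"wx": 0,"wy": 0,"wz": 0}
    - {"hand": 66,"tx": -37,"ty": -8.6,"tz": -2,"wx": 0,"wy": 0,"wz": 0}
    - {"hand": 66,"tx": -37,"ty": -8.6,"tz": -2,"wx": 0,"wy": 0,"wz": 0}

```text
t: 14.05
eef_pos: [0.5131, -0.0501, 0.1015]
ee_rot: [0.66, 0.752, 0.0, 0.0]
ft_force: [0.2, 0.1, 1.4]
grip_width: 0.066
```

Request:
drive_tool:
  plan:
    - {"hand": 66,"tx": -37,"ty": -8.6,"tz": 0,"wx": 0,"wy": 0,"wz": 0}
    - {"hand": 66,"tx": -37,"ty": -8.6,"tz": 0,"wx": 0,"wy": 0,"wz": 0}
    - {"hand": 66,"tx": -37,"ty": -8.6,"tz": 0,"wx": 0,"wy": 0,"wz": 0}
    - {"hand": 66,"tx": -37,"ty": -8.6,"tz": 0,"wx": 0,"wy": 0,"wz": 0}
    - {"hand": 66,"tx": -37,"ty": -8.6,"tz": 0,"wx": 0,"wy": 0,"wz": 0}
    - {"hand": 66,"tx": -10,"ty": -2,"tz": 0,"wx": 0,"wy": 0,"wz": -4}
    - {"hand": 66,"tx": 0,"ty": 0,"tz": 0,"wx": 0,"wy": 0,"wz": -4}
    - {"hand": 66,"tx": 0,"ty": 0,"tz": 0,"wx": 0,"wy": 0,"wz": 0}

```text
t: 14.72
eef_pos: [0.494, -0.2487, 0.1012]
ee_rot: [0.606, 0.795, 0.0, 0.0]
ft_force: [-0.8, 0.3, 0.5]
grip_width: 0.0662
```

Request:
drive_tool:
  plan:
    - {"hand": 66,"tx": 0,"ty": 0,"tz": 0,"wx": 0,"wy": 0,"wz": 0}
    - {"hand": 66,"tx": 0,"ty": 0,"tz": 0,"wx": 0,"wy": 0,"wz": 0}

```text
t: 14.88
eef_pos: [0.4943, -0.2471, 0.101]
ee_rot: [0.606, 0.796, 0.0, -0.0]
ft_force: [0.3, -0.6, 0.2]
grip_width: 0.0658
```

```bash
python3 - <<'E'
from h import *
state(); look("w14",["knob_top","index_line","flag_mark"])
E
```

```text
t 14.88 pos [ 0.4943 -0.2471  0.101 ] jawyaw 15.41 tz [-0.  0. -1.] F [ 0.3 -0.6  0.2] w 0.0658
knob_top [299.  210.9] 0.56 [ 0.4997 -0.2356  0.08  ]
index_line [295.6 136.7] 0.72 [ 0.4891 -0.1999  0.03  ]
flag_mark [236.3 131.9] 0.8 [ 0.4496 -0.2075  0.03  ]
```

View pics/w14.png

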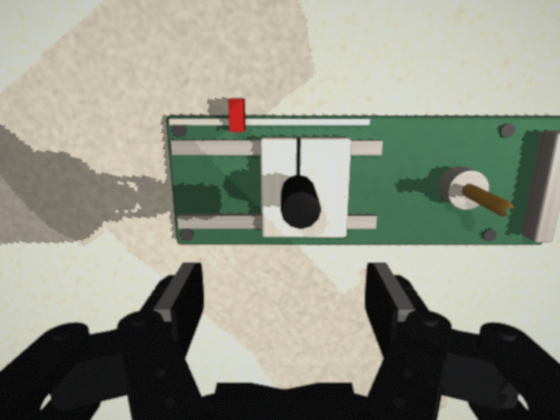

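```bash
python3 - <<'E'
from h import *
T=wrist_T(); h=np.radians(15.3); ax=np.array([np.cos(h),np.sin(h),0])
a=wr3(T,(298,138),.03); b=wr3(T,(236.5,131),.03); print(a,b,"travel",ax@(a-b)); print("knob", wr3(T,(300,209),.08))
to([.4998,-.2356,0.0],15.2)
E
```

```text
[ 0.49096454 -0.20031234  0.03      ] [ 0.44963279 -0.20691769  0.03      ] travel 0.041609818011294236
knob [ 0.50004971 -0.23425501  0.08      ]
t 15.08 pos [ 0.4944 -0.247   0.1009] jawyaw 15.47 tz [ 0.  0. -1.] F [0.2 0.7 0. ] w 0.0659
shift mm [  9.6   8.3 100.9]
wz 0.3
```

Request:
drive_tool:
  plan:
    - {"hand": 66,"tx": 4.8,"ty": 4.2,"tz": 0,"wx": 0,"wy": 0,"wz": 0}
    - {"hand": 66,"tx": 4.8,"ty": 4.2,"tz": 20,"wx": 0,"wy": 0,"wz": 0}
    - {"hand": 66,"tx": 0,"ty": 0,"tz": 25,"wx": 0,"wy": 0,"wz": 0}
    - {"hand": 66,"tx": 0,"ty": 0,"tz": 25,"wx": 0,"wy": 0,"wz": 0}
    - {"hand": 66,"tx": 0,"ty": 0,"tz": 20,"wx": 0,"wy": 0,"wz": 0}
    - {"hand": 66,"tx": 0,"ty": 0,"tz": 10,"wx": 0,"wy": 0,"wz": 0}
    - {"hand": 66,"tx": 0,"ty": 0,"tz": 0,"wx": 0,"wy": 0,"wz": 0}
    - {"hand": 66,"tx": 0,"ty": 0,"tz": 0,"wx": 0,"wy": 0,"wz": 0}

```text
t: 15.75
eef_pos: [0.5001, -0.2359, 0.0011]
ee_rot: [0.606, 0.796, 0.0, -0.0]
ft_force: [0.4, 0.6, -0.7]
grip_width: 0.066
```

```bash
python3 - <<'E'
from h import *
state(); look("w15",["knob_top"])
E
```

```text
t 15.75 pos [ 0.5001 -0.2359  0.0011] jawyaw 15.46 tz [-0.  0. -1.] F [ 0.4  0.6 -0.7] w 0.066
knob_top [286.1 329.4] 0.6 [ 0.5003 -0.2358  0.08  ]
```

View pics/w15.png

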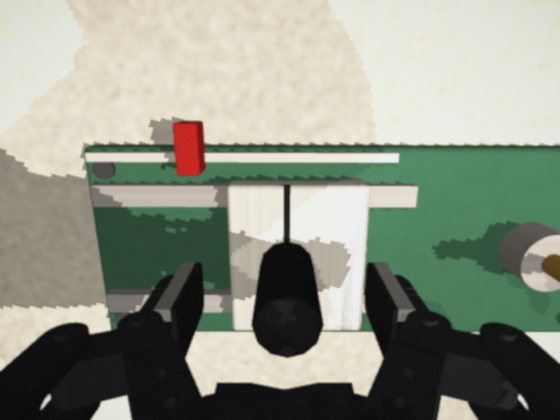

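Centred on the knob: its top is at (287,328), the line end at (287,185) and the flag at about (189,175). I close on it with 60 N.

Request:
drive_tool:
  plan:
    - {"hand": 10,"tx": 0,"ty": 0,"tz": 0,"wx": 0,"wy": 0,"wz": 0}
    - {"hand": 10,"tx": 0,"ty": 0,"tz": 0,"wx": 0,"wy": 0,"wz": 0}
    - {"hand": 10,"tx": 0,"ty": 0,"tz": 0,"wx": 0,"wy": 0,"wz": 0}
    - {"hand": 10,"tx": 0,"ty": 0,"tz": 0,"wx": 0,"wy": 0,"wz": 0}
    - {"hand": 10,"tx": 0,"ty": 0,"tz": 0,"wx": 0,"wy": 0,"wz": 0}
    - {"hand": 10,"tx": 0,"ty": 0,"tz": 0,"wx": 0,"wy": 0,"wz": 0}
    - {"hand": 10,"tx": 0,"ty": 0,"tz": 0,"wx": 0,"wy": 0,"wz": 0}
  grip_force: 60

```text
t: 16.43
eef_pos: [0.5011, -0.2363, 0.0019]
ee_rot: [0.606, 0.796, 0.001, 0.001]
ft_force: [5.1, 2.8, 4.7]
grip_width: 0.0225
```

Request:
drive_tool:
  plan:
    - {"hand": 10,"tx": 0,"ty": -6,"tz": 0,"wx": 0,"wy": 0,"wz": 0}
    - {"hand": 10,"tx": 0,"ty": -8,"tz": 0,"wx": 0,"wy": 0,"wz": 0}
    - {"hand": 10,"tx": 0,"ty": -8,"tz": 0,"wx": 0,"wy": 0,"wz": 0}
    - {"hand": 10,"tx": 0,"ty": -8,"tz": 0,"wx": 0,"wy": 0,"wz": 0}
    - {"hand": 10,"tx": 0,"ty": -6,"tz": 0,"wx": 0,"wy": 0,"wz": 0}
    - {"hand": 10,"tx": 0,"ty": 0,"tz": 0,"wx": 0,"wy": 0,"wz": 0}
    - {"hand": 10,"tx": 0,"ty": 0,"tz": 0,"wx": 0,"wy": 0,"wz": 0}
    - {"hand": 10,"tx": 0,"ty": 0,"tz": 0,"wx": 0,"wy": 0,"wz": 0}

```text
t: 17.1
eef_pos: [0.4669, -0.2457, 0.0019]
ee_rot: [0.606, 0.796, 0.001, 0.002]
ft_force: [8.1, 4.1, 3.4]
grip_width: 0.0228
```

```bash
python3 - <<'E'
from h import *
state(); look("w16",["index_line","flag_mark"]); state()
E
```

```text
t 17.1 pos [ 0.4669 -0.2457  0.0019] jawyaw 15.42 tz [ 0.004 -0.    -1.   ] F [8.1 4.1 3.4] w 0.0228
index_line [281.5 181.9] 0.97 [ 0.4552 -0.2095  0.03  ]
flag_mark [269.  173.7] 0.96 [ 0.4492 -0.2074  0.03  ]
t 17.25 pos [ 0.467  -0.2457  0.0019] jawyaw 15.42 tz [ 0.004 -0.    -1.   ] F [6.9 4.7 3.8] w 0.0226
```

View pics/w16.png

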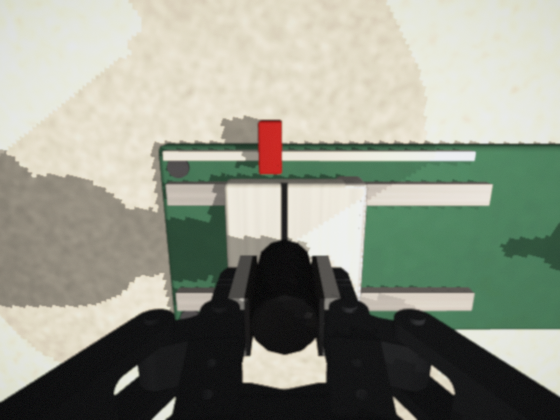

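The slide follows the gripper. The line is at column 284 and the flag's middle at 270, so about 6 mm remain.

Request:
drive_tool:
  plan:
    - {"hand": 10,"tx": 0,"ty": -3,"tz": 0,"wx": 0,"wy": 0,"wz": 0}
    - {"hand": 10,"tx": 0,"ty": -3,"tz": 0,"wx": 0,"wy": 0,"wz": 0}
    - {"hand": 10,"tx": 0,"ty": 0,"tz": 0,"wx": 0,"wy": 0,"wz": 0}
    - {"hand": 10,"tx": 0,"ty": 0,"tz": 0,"wx": 0,"wy": 0,"wz": 0}
    - {"hand": 10,"tx": 0,"ty": 0,"tz": 0,"wx": 0,"wy": 0,"wz": 0}
    - {"hand": 10,"tx": 0,"ty": 0,"tz": 0,"wx": 0,"wy": 0,"wz": 0}

```text
t: 17.75
eef_pos: [0.4613, -0.2472, 0.0019]
ee_rot: [0.606, 0.796, 0.001, 0.002]
ft_force: [8.2, 4.1, 3.6]
grip_width: 0.0224
```

```bash
python3 - <<'E'
from h import *
look("w17",["index_line","flag_mark"]); state()
p=cv2.imread("pics/w17.png"); cv2.imwrite("pics/w17c.png",cv2.resize(p[110:250,200:360],(640,560),interpolation=2))
p,_=r.read_camera("side"); cv2.imwrite("pics/s17.png",cv2.resize(p[150:330,140:380,::-1],(720,540),interpolation=2))
E
```

```text
index_line [283.  183.7] 0.7 [ 0.4505 -0.2116  0.03  ]
flag_mark [283.4 174.4] 0.58 [ 0.4496 -0.2076  0.03  ]
t 17.9 pos [ 0.4614 -0.2472  0.0019] jawyaw 15.43 tz [ 0.004 -0.    -1.   ] F [6.2 5.5 3.5] w 0.0231
```

View pics/w17c.png

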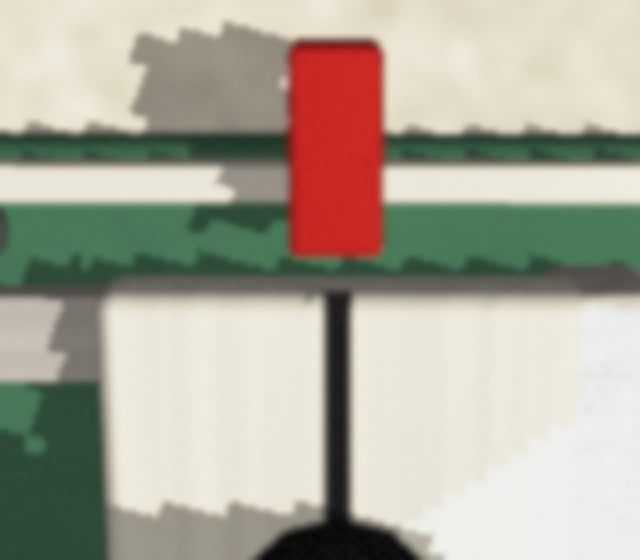

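View pics/s17.png

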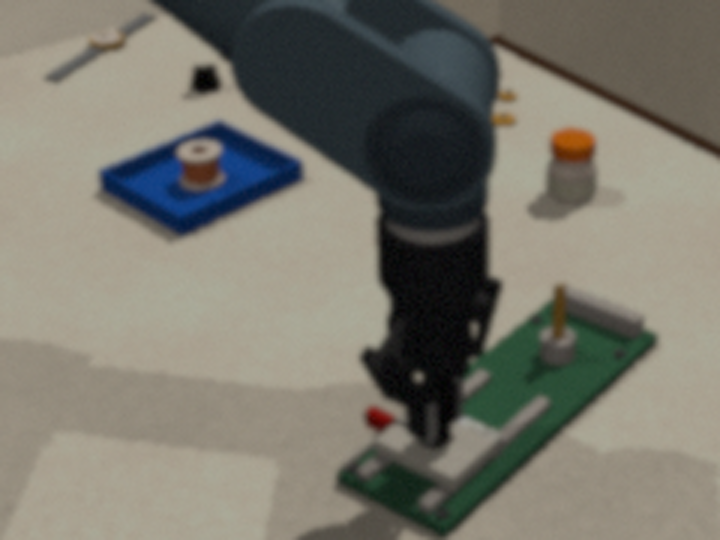

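The line (crop column 338) is level with the middle of the flag (337). The slide is gripped and steady, and the bobbin is upright in the tray, so I hand in.

```bash
python3 - <<'E'
from h import *
r.close_job(); state()
E
```

```text
the job is handed in; nothing more can be done
the job is handed in; nothing more can be done
```

The job is handed in. The bobbin stands in the blue tray, and the gripper is holding the slide with its line level with the red flag. `r.close_job()` reports no verdict, so this rests on my own last checks, at about t = 17.9 s of the 45 s.

**What I did**
- I lifted the bobbin straight up off the post and set it down in the middle of the tray. I let go only once the wrist force showed contact with the floor.
- I then gripped the knob with 60 N and pulled the slide about 40 mm, in two steps.

**Last checks**
- **Line and flag:** the line is within about 0.5 mm of the flag's middle along the pull direction in the final wrist picture. The point detector agrees to within a pixel.
- **Hold on the slide:** the arm was still between the last two readings. The wrist force was about 8 N sideways, roughly the pull expected from the spring.
- **Bobbin:** it is upright, let go and centred in the tray, in both the wrist and side pictures.
- **Left alone:** the flag's measured position did not change. The tub and loupe look untouched in the side picture. The green bottle was not in that last picture, but the arm never went near it.

**What disagreed**
- **Fingertip height:** the fingertips sat roughly 45–50 mm above the reported TCP. My first close on the bobbin therefore shut in the air above its flange and touched nothing. I corrected this with the wrist depth image.
- **Grip width:** the opening read 1–2 mm less than the true size on both the bobbin and the knob.
- **Post position:** the cameras' first estimates differed by several mm until I took a close, settled wrist view.

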